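# Hang the spindle bracket on the slotted upright and load the turned spools

## Robot

A 6-joint arm with a two-finger parallel gripper is mounted at the origin on the work surface. World frame = base frame: x ahead of the robot, y to its left, z up, the work surface at z = 0. Lengths are in mm, angles in rad, forces in N, time in s.
With the tool pointing down it reaches from about 350 to 875 mm from the base axis. Payload 4.2 kg.
Tool frame: the origin (TCP) lies on the mounting face of the last link; the fingertips stand 173 mm ahead of it and the grasp point (between the pads) lies grip_point_offset ahead of it (grip_point_offset is the distance from the TCP to the grasp point, in mm); z points along the fingers, y is the line along which they close (so a half turn about z gives the same grasp; the last joint's range is limited). The gripper opens to 85 mm and grips with 20 to 120 N. Pads are 22 mm wide; open, the fingers measure 114 mm over their backs; the gripper's body (76 mm by 85 mm) begins 54 mm behind the grasp point. The pads swing forward as they close: fully open they stand 13 mm farther back than shut.
Start: joints at [1.584, 0.385, 0.008, 0, -1.194, -0.259], TCP at [152.051, 606.202, 404.712] pointing down, gripper open.
Joint ranges: [-3.14, 3.14], [-1.21, 2.06], [-1.07, 1.41], [-3.16, 2.05], [-2.99, -0.16], [-3.1, 3.1]. Speed limits (rad/s): [2.79, 2.79, 3.14, 3.14, 3.14, 3.14].

## Interface

Orientations are given as a unit quaternion [x, y, z, w].
In Python, from bench import read_state, get_image, job_done, recognise, place_of, grip_point_offset gives the robot as it stands. The module is installed in compiled form; this text tells all that it offers.
- The arm moves only by the tool carry_out, never from a script. Its arguments are lists of equal length, an entry for each row: "slide": the shift along the tool's x, y, z in m, a list of three; "roll": the turn about the tool's z in degrees; "claw": the finger opening in m, from 0 to 0.0854. A call has 1 to 8 rows; each row is the pose to reach, as a shift and turn from the pose commanded when the call began, along the tool's axes at that moment; what a row does not reach only later rows make up. A row lasts 1/8 s, in which the tool goes at most 62.5 mm and 10.7 degrees, less where a joint would pass 70% of its speed; a pose out of reach is approached as far as the arm can. A call with a gripper value outside its range is refused whole. The fingers move at their own pace and stop on an object; the grip force is fixed at half the most. Time passes only in rows, so rows that repeat a pose let the fingers close. It gives the time, the measured TCP pose, the force, the opening and the grip force at its end, in the units of the state.
- read_state(): the state, without advancing time (a new reading comes with each control period).
- get_image(name): name is "scene" or "top" or "wrist"; returns a dict with "img" (420x560x3 uint8, red, green, blue), "z_map" (420x560 float32, mm along the optical axis (not along the pixel's ray), 0 where there is no reading), "mtx" (3x3 intrinsics, pixels), "world_from_camera" (4x4, takes a point from camera to world coordinates); the wrist camera has in their place "T_tool_cam" (4x4, takes a point from camera to tool coordinates, whose origin is the TCP and whose axes are the flange's). Camera axes: x right, y up, looking along -z (the intrinsics and any distortion apply to the point x, -y, -z); pixel columns grow to the right and rows downward; lengths in mm; the calibration is good to about 2 mm. A picture is of the moment at which its call begins: read the wrist's pose just before it.
- job_done(): hands the job in; it is judged then, once.
Trained networks look in a picture, given as the dict that the camera call returned (one of the last four; its "shot" number tells which), for a name from the list of things; names that differ only in an ending like _2 or _b are one class to them, and where a whole thing is asked for, a point or a joint stands for the part that bears it (a point fixed in the world has none). Each returns a list of dicts, best first, with "conf" (0 to 1); they miss things now and then, are a little off and sometimes report something else, mostly with a low value. They report only what shows in the picture. A call takes as long as a camera call. They do not tell look-alikes from the thing itself.
- recognise(picture, thing): "at" ([column, row] in pixels, amid what is visible of it).
- place_of(picture, thing): "at" ([column, row] in pixels: a listed point, or the origin of a listed thing).
The state is a dict: "clock": time; "joints": joint angles; "joint_vel": joint speeds; "joint_efforts": joint torques, N m; "position": TCP position; "ee_rot": TCP orientation; "contact_force": force on the tool from outside, world axes, zero at the start; "wrist_torque": the same for the moment, N m; "gripper_width": finger opening in mm; "grasp_force": force on a finger pad.
Only numpy, scipy, OpenCV 4.12 (cv2) and the standard library are available. Lean on these libraries where they do the work, as an engineer would, in place of code of your own. Each camera call takes 0.05 s, during which the arm holds its last target. There are 200 camera calls.

## Task

Hang the spindle bracket on the slotted upright: hooks into the top two slots, back plate against the post, then down until it is fully engaged. Once it hangs there, put every turned spool from the bench on its two spindles, the wide ones on the left spindle and the narrow ones on the right (left and right as the robot sees them), each right down. Leave the other things on the bench where they are.

Things in the scene. Friction and masses are not known exactly. Their poses are not given: they have to be found in the camera images.
- slot_top (a point): Grey hollow post (64 wide, 40 deep, 195 high) fixed on the bench, its 4 thick slotted front facing the robot: three slots, one above the other, 13 wide, 24 high, lower edges 60, 110, 160 above the bench. This point: on the front face, middle of the top slot's lower edge. z up, x square into the post, y to the robot's left (mm throughout)
- bracket_rib (a point): Aluminium spindle bracket, about 0.36 kg, standing on the bench. This point: in its rib, where to grip it, 42 above the underside. z up, x towards the hooks, y left. The rib, 10 thick in y, spans x -30 to +50 from here, its top 8 above here, on a 6 thick, 36 wide base; 55 ahead is the flat back face of a plate 50 wide, 86 high
- bracket_hook (a point): Bracket's back face, under the upper of two hook tabs (same axes as rib point: +55, 0, +28 from it); the other tab is 50 lower. Each: a neck 8 wide, 10 high, 9.5 long, its last 4 turned down by 8. Hung and down in the top slots, this point meets slot_top, axes alike; to enter, it must be 8 to 14 higher
- spindle_left (a point): Foot of the bracket's left (+y) spindle, on the shelf's top face, 6 above the bracket's underside; axes as the rib point, from which it lies (-60, +40, -36). The spindle is a steel pin 11 across, 68 high, with a tapered tip; room for three spools. The shelf is 50 (x) by 134 (y), centred between the spindles
- spindle_right (a point): Foot of the bracket's right (-y) spindle, of the same size, (-60, -40, -36) from the rib point, 80 from the left one; same axes
- wide0_mid (a point): the middle (on the axis, half-way up) of a wide turned aluminium spool: 44 mm across its flanges, 22 mm high, with a 16 mm bore right through; it stands on end on the bench (axis z up). Not every spool is there at every start
- wide1_mid (a point): the middle (on the axis, half-way up) of a wide turned aluminium spool: 44 mm across its flanges, 22 mm high, with a 16 mm bore right through; it stands on end on the bench (axis z up). Not every spool is there at every start
- wide2_mid (a point): the middle (on the axis, half-way up) of a wide turned aluminium spool: 44 mm across its flanges, 22 mm high, with a 16 mm bore right through; it stands on end on the bench (axis z up). Not every spool is there at every start
- narrow0_mid (a point): the middle (on the axis, half-way up) of a narrow turned aluminium spool: 32 mm across its flanges, 22 mm high, with a 16 mm bore right through; it stands on end on the bench (axis z up). Not every spool is there at every start
- narrow1_mid (a point): the middle (on the axis, half-way up) of a narrow turned aluminium spool: 32 mm across its flanges, 22 mm high, with a 16 mm bore right through; it stands on end on the bench (axis z up). Not every spool is there at every start
- narrow2_mid (a point): the middle (on the axis, half-way up) of a narrow turned aluminium spool: 32 mm across its flanges, 22 mm high, with a 16 mm bore right through; it stands on end on the bench (axis z up). Not every spool is there at every start
- spanner: an open-ended spanner lying flat; leave it alone
- grease_tin: a round steel tin, 64 across and 60 high; leave it alone
- oil_can: a brass oil can with a pointed spout, 72 across and 150 high; leave it alone
- caliper: a steel caliper lying flat, 200 long; leave it alone
- brush: a brush lying flat; leave it alone
- chuck_key: a T-shaped chuck key lying flat, 120 long; leave it alone
- collet: a round solid steel collet standing on end, 38 across at the top, 42 high; leave it alone
- screwdriver: a screwdriver lying flat; leave it alone
Not all that is in view belongs to the job. What is shaped like the part that bears wide1_mid but yellow is not meant.

How it is judged:
By the outcome, as a careful person would: the job done as asked, in the order asked, and still so for the second after the job is handed in, with the robot touching nothing.
Of wide0, wide1, wide2, narrow0, narrow1, narrow2 only 4 to 6 are there at a start; the rules pass over those that are not, and their reading is None.
At some moment in a run one of wide0, wide1, wide2, narrow0, narrow1, narrow2 may be knocked a few centimetres aside while the robot is not near it.
It also fails if it takes over 210 s, if anything falls off the work surface, if the arm or the gripper's body presses on something with over 40 N, if the wrist force passes 120 N, or if a joint passes its speed limit or range.

## Working session

There is one attempt and no reset: what is moved stays moved. The work goes in short steps, Python scripts to look and compute and a tool call to move; the robot and the scene stay as the last step left them, time stands still between calls to the robot, and variables do not carry over. Pictures are saved under pics/ and viewed, at most 14 in all, crops included, and the job is handed in when it is done.

Besides the shell and the picture viewer there is one more tool, called as name(argument=value, ...), one argument or row to a line, values as JSON. carry_out: Moves the arm, as the interface text tells. Its arguments: {"type":"object","properties":{"slide":{"type":"array"},"roll":{"type":"array"},"claw":{"type":"array"}},"required":["slide","roll","claw"]}

```bash
mkdir -p pics; cat > h.py <<'E'
import numpy as np, cv2
from scipy.spatial.transform import Rotation as R
from bench import *
def Tcam(p,st):
    if "world_from_camera" in p: return np.array(p["world_from_camera"])
    T=np.eye(4);T[:3,:3]=R.from_quat(st["ee_rot"]).as_matrix();T[:3,3]=st["position"]
    return T@np.array(p["T_tool_cam"])
def ray(p,T,uv):
    K=np.array(p["mtx"]);d=np.linalg.solve(K,[uv[0],uv[1],1.0]);return T[:3,:3]@np.array([d[0],-d[1],-1.0]),T[:3,3]
def onz(p,T,uv,z):
    d,o=ray(p,T,uv);return o+d*(z-o[2])/d[2]
def cloud(p,T):
    K=np.array(p["mtx"]);z=p["z_map"];v,u=np.indices(z.shape)
    d=np.stack([u,v,np.ones_like(u)],-1)@np.linalg.inv(K).T
    P=np.stack([d[...,0]*z,-d[...,1]*z,-z],-1)
    return P@T[:3,:3].T+T[:3,3]
def save(p,n): cv2.imwrite("pics/"+n,p["img"][:,:,::-1])
E
python3 - <<'E'
from h import *
st=read_state();print({k:np.round(v,3) for k,v in st.items()})
print(grip_point_offset if not callable(grip_point_offset) else grip_point_offset())
H={'wide0_mid':11,'narrow0_mid':11,'bracket_rib':42,'bracket_hook':70,'spindle_left':6,'spindle_right':6,'slot_top':160}
for c in ("top","scene"):
    p=get_image(c);save(p,c+"0.png");T=Tcam(p,st);print(c,p.keys(),T[:3,3].round(),np.array(p["mtx"]).round(1).tolist())
    C=cloud(p,T)
    for n,h in H.items():
        for r in place_of(p,n):
            if r["conf"]>.2:
                u,v=r["at"];print(n,round(r["conf"],2),np.round(r["at"]),onz(p,T,r["at"],h).round(),C[int(v),int(u)].round())
E
```

```text
{'clock': np.float64(0.0), 'joints': array([ 1.584e+00,  3.860e-01,  7.000e-03, -1.000e-03, -1.194e+00,
       -2.590e-01]), 'joint_vel': array([-0.   ,  0.001, -0.001,  0.001, -0.001,  0.003]), 'joint_efforts': array([-1.0000e-03, -3.9229e+01,  1.8840e+01,  4.1860e+00, -5.0000e-03,
       -0.0000e+00]), 'position': array([152.001, 606.016, 403.604]), 'ee_rot': array([ 0.992, -0.123, -0.   ,  0.001]), 'contact_force': array([0.75 , 0.967, 0.131]), 'wrist_torque': array([-0.019,  0.033, -0.053]), 'grasp_force': np.float64(0.0), 'gripper_width': np.float64(85.529)}
154.70000000000002
top dict_keys(['img', 'z_map', 'mtx', 'world_from_camera', 'shot']) [ 381.   -9. 1453.] [[444.9, 0.0, 277.6], [0.0, 444.9, 208.4], [0.0, 0.0, 1.0]]
wide0_mid 0.59 [358. 213.] [ 522. -266.   11.] [ 525. -268.   -6.]
narrow0_mid 0.34 [197. 157.] [696. 266.  11.] [687. 257.  59.]
bracket_rib 0.65 [197. 219.] [487. 252.  42.] [486. 251.  51.]
bracket_hook 0.77 [199. 200.] [546. 244.  70.] [546. 244.  86.]
spindle_left 0.69 [189. 238.] [427. 283.   6.] [426. 277.  49.]
spindle_right 0.75 [211. 235.] [439. 211.   6.] [439. 202.  68.]
slot_top 0.68 [286. 154.] [676. -26. 160.] [668. -25. 200.]
scene dict_keys(['img', 'z_map', 'mtx', 'world_from_camera', 'shot']) [1243. -505.  659.] [[415.7, 0.0, 275.3], [0.0, 415.7, 207.5], [0.0, 0.0, 1.0]]
wide0_mid 0.78 [173. 288.] [ 518. -262.   11.] [ 515. -262.   11.]
wide0_mid 0.56 [216. 244.] [431. -98.  11.] [ 440. -104.   20.]
bracket_rib 0.87 [328. 204.] [498. 237.  42.] [496. 238.  41.]
bracket_hook 0.76 [342. 200.] [538. 253.  70.] [547. 240.  80.]
bracket_hook 0.62 [288. 231.] [566.  35.  70.] [691. -66. 182.]
bracket_hook 0.39 [248. 330.] [ 776. -225.   70.] [ 822. -253.  128.]
spindle_left 0.8 [322. 201.] [430. 279.   6.] [467. 240.  38.]
spindle_right 0.67 [301. 210.] [431. 193.   6.] [426. 195.   4.]
```

```bash
python3 - <<'E'
import cv2
a=cv2.imread("pics/top0.png");cv2.imwrite("pics/top0b.png",cv2.resize(a,(800,600),interpolation=cv2.INTER_CUBIC))
a=cv2.imread("pics/scene0.png");cv2.imwrite("pics/scene0b.png",cv2.resize(a,(800,600),interpolation=cv2.INTER_CUBIC))
E
```

```text
(no output)
```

View pics/top0b.png

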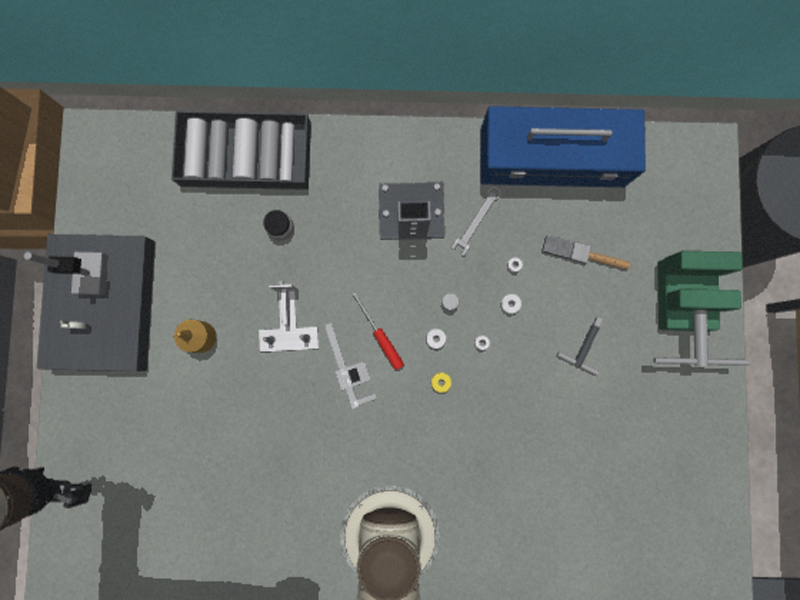

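View pics/scene0b.png

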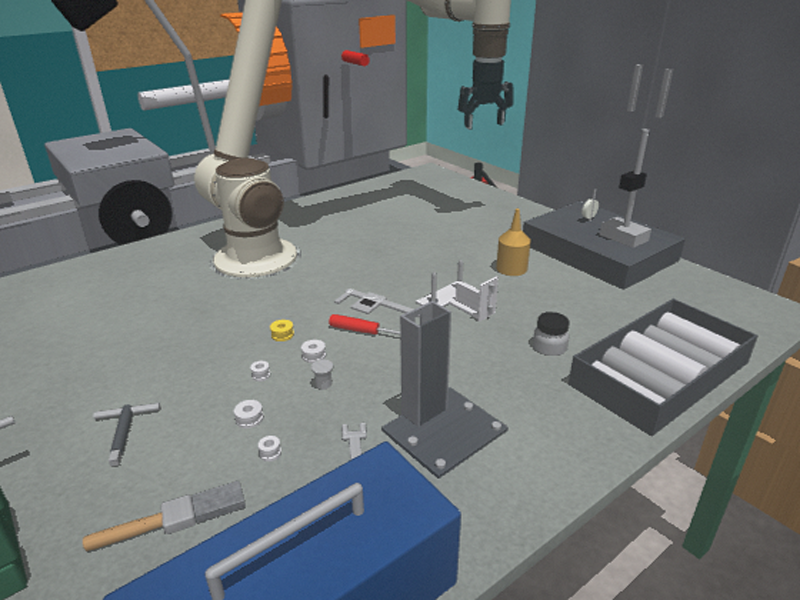

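The post is at about (415,212) in the enlarged top view and the bracket at (285,320). The wide spools are at (512,303) and (436,339), the narrow ones at (515,265) and (482,343), so there are four. The yellow decoy is at (441,383) and the collet at (450,302). Next I'll go above the bracket for a wrist look.

carry_out(
  slide=[
    [0.395,0.267,0],
    [0.395,0.267,0],
    [0.395,0.267,0],
    [0.395,0.267,0],
    [0.395,0.267,0],
    [0.395,0.267,0],
    [0.395,0.267,0],
    [0.395,0.267,0],
  ],
  roll=[-14,-14,-14,-14,-14,-14,-14,-14],
  claw=[0.085,0.085,0.085,0.085,0.085,0.085,0.085,0.085],
)

```text
clock: 1.8
position: [471.5, 248.9, 405.0]
ee_rot: [1.0, -0.002, 0.0, -0.0]
contact_force: [0.1, 0.7, 0.2]
gripper_width: 84.9
grasp_force: 0.0
```

```bash
python3 - <<'E'
from h import *
st=read_state();print(st["clock"],st["position"].round(1),R.from_quat(st["ee_rot"]).as_matrix().round(3).tolist(),np.round(st["joints"],2))
p=get_image("wrist");save(p,"w1.png");T=Tcam(p,st);print(np.array(p["T_tool_cam"]).round(3).tolist())
C=cloud(p,T);np.save("c1.npy",C)
H={'bracket_rib':42,'bracket_hook':70,'spindle_left':6,'spindle_right':6}
for n,h in H.items():
    for r in place_of(p,n):
        if r["conf"]>.2:
            u,v=r["at"];print(n,round(r["conf"],2),np.round(r["at"]),onz(p,T,r["at"],h).round(),C[int(v),int(u)].round())
E
```

```text
1.8 [471.5 248.9 405. ] [[1.0, -0.003, 0.0], [-0.003, -1.0, 0.0], [0.0, -0.0, -1.0]] [ 0.79  0.23 -0.22  0.   -1.13  0.78]
[[-0.0, 0.965, 0.262, 65.214], [1.0, 0.0, 0.0, -0.352], [-0.0, 0.262, -0.965, 30.372], [0.0, 0.0, 0.0, 1.0]]
bracket_rib 0.56 [283. 175.] [489. 247.  42.] [491. 248.  52.]
bracket_hook 0.68 [279. 123.] [544. 251.  70.] [544. 252.  79.]
bracket_hook 0.36 [257. 221.] [442. 275.  70.] [431. 280.  28.]
spindle_left 0.62 [258. 221.] [422. 279.   6.] [429. 279.  29.]
spindle_right 0.88 [315. 212.] [434. 205.   6.] [436. 205.  11.]
```

View pics/w1.png

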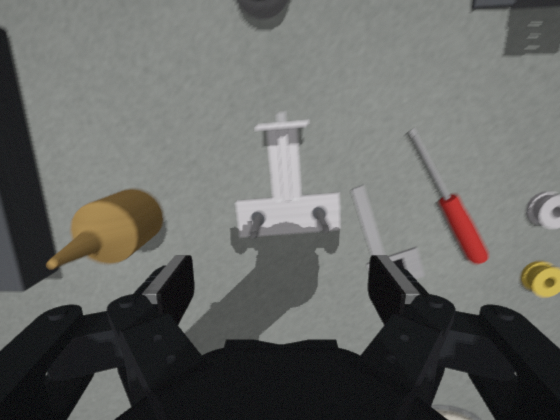

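```bash
python3 - <<'E'
from h import *
C=np.load("c1.npy")
def sel(x0,x1,y0,y1,z0,z1):
    P=C.reshape(-1,3);m=(P[:,0]>x0)&(P[:,0]<x1)&(P[:,1]>y0)&(P[:,1]<y1)&(P[:,2]>z0)&(P[:,2]<z1);return P[m]
print("table",np.median(sel(560,640,180,330,-20,20)[:,2]))
S=sel(395,465,165,325,1.5,12);print("shelf",len(S),np.median(S[:,2]),cv2.minAreaRect(S[:,:2].astype(np.float32)))
for nm,a in (("rib",(455,530,225,275,44,56)),("plate",(525,570,210,290,78,92))):
    P=sel(*a);c=P.mean(0);w,V=np.linalg.eigh(np.cov(P[:,:2].T));d=V[:,1];q=(P[:,:2]-c[:2])@d
    print(nm,len(P),c.round(1),np.degrees(np.arctan2(d[1],d[0])).round(1),q.min().round(1),q.max().round(1),cv2.minAreaRect(P[:,:2].astype(np.float32)))
E
```

```text
table 0.48128882883216306
shelf 3683 6.346711758875642 ((430.15899658203125, 245.37075805664062), (159.18321228027344, 69.67792510986328), 89.82080078125)
rib 586 [495.  246.9  50.4] -175.6 -34.8 36.9 ((493.92401123046875, 246.8402557373047), (71.63692474365234, 9.974369049072266), 4.360238075256348)
plate 372 [541.9 250.4  85. ] 94.4 -24.3 25.1 ((545.0142211914062, 251.06594848632812), (14.494104385375977, 49.4254035949707), 4.365382194519043)
```

The rib yaw is 4.4° and the rib point is about (489.5, 246.5). I'll descend and grip.

carry_out(
  slide=[
    [0.018,0.0025,0.05],
    [0.018,0.0025,0.1],
    [0.018,0.0025,0.155],
    [0.018,0.0025,0.208],
    [0.018,0.0025,0.208],
    [0.018,0.0025,0.208],
    [0.018,0.0025,0.208],
    [0.018,0.0025,0.208],
  ],
  roll=[-4.6,-4.6,-4.6,-4.6,-4.6,-4.6,-4.6,-4.6],
  claw=[0.085,0.085,0.085,0.085,0.085,0.085,0,0],
)

```text
clock: 3.05
position: [488.5, 249.0, 198.7]
ee_rot: [0.999, 0.04, 0.002, -0.001]
contact_force: [-0.8, 0.6, 0.1]
gripper_width: 50.7
grasp_force: 0.0
```

carry_out(
  slide=[
    [0,0,0],
    [0,0,0],
    [0,0,0],
    [0,0,0],
    [0,0,0],
  ],
  roll=[0,0,0,0,0],
  claw=[0,0,0,0,0],
)

```text
clock: 3.68
position: [488.3, 248.5, 197.3]
ee_rot: [0.999, 0.039, 0.0, 0.0]
contact_force: [-0.9, -1.7, 5.5]
gripper_width: 8.8
grasp_force: 60.4
```

carry_out(
  slide=[
    [0,0,-0.05],
    [0,0,-0.105],
    [0.03,0.06,-0.115],
    [0.04,0.12,-0.115],
    [0.045,0.18,-0.115],
    [0.047,0.24,-0.115],
    [0.047,0.263,-0.115],
    [0.047,0.263,-0.115],
  ],
  roll=[0,0,0,0,0,0,0,0],
  claw=[0,0,0,0,0,0,0,0],
)

```text
clock: 4.68
position: [555.1, -11.8, 309.9]
ee_rot: [0.999, 0.037, -0.002, -0.0]
contact_force: [-1.3, 0.3, -3.8]
gripper_width: 8.9
grasp_force: 60.0
```

```bash
python3 - <<'E'
from h import *
st=read_state();print(st["clock"],st["position"].round(1),R.from_quat(st["ee_rot"]).as_matrix().round(3).tolist(),st["contact_force"])
out={}
for c in ("wrist","top"):
    st=read_state();p=get_image(c);save(p,c+"2.png");T=Tcam(p,st);C=cloud(p,T);np.save(c+"2.npy",C)
    for n,h in {'slot_top':160,'bracket_hook':None,'bracket_rib':None}.items():
        for r in place_of(p,n):
            if r["conf"]>.2:
                u,v=r["at"];print(c,n,round(r["conf"],2),np.round(r["at"]),onz(p,T,r["at"],h or 160).round(1),C[int(v),int(u)].round(1))
    P=C.reshape(-1,3);m=(abs(P[:,0]-690)<60)&(abs(P[:,1]+26)<60)&(P[:,2]>183)&(P[:,2]<215);P=P[m]
    if len(P)>20:
        print(len(P),np.median(P[:,2]),cv2.minAreaRect(P[:,:2].astype(np.float32)))
E
```

```text
4.675 [555.1 -11.8 309.9] [[0.997, 0.075, -0.003], [0.075, -0.997, 0.0], [-0.003, -0.0, -1.0]] [-1.25904915  0.28592993 -3.83574059]
wrist bracket_hook 0.73 [280. 163.] [606.9  -7.  160. ] [610.6  -6.7 192.7]
wrist bracket_hook 0.6 [533. 251.] [ 576.9 -120.6  160. ] [ 527.3 -251.6   22.2]
wrist bracket_rib 0.8 [281. 275.] [557.3 -11.1 160. ] [559.1 -10.7 162.8]
top slot_top 0.96 [284. 154.] [675.6 -20.5 160. ] [669.1 -19.  192.4]
top bracket_rib 0.64 [279. 196.] [551.5  -7.4 160. ] [514.4  -7.6 455. ]
131 194.69515460164052 ((687.5883178710938, -34.59782791137695), (41.00716781616211, 60.80013656616211), 1.2282263040542603)
```

View pics/wrist2.png

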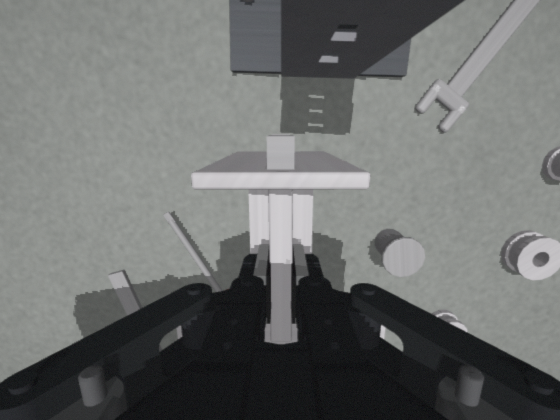

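The wrist view shows the post front face from (281,75) to (353,75) at its foot and widening upward, with two lower slots at (328,60) and (344,36). The held bracket's plate edge runs from (193,180) to (368,180) and its upper hook is at (280,150). I'll fit the post face and the held plate from the cloud.

```bash
python3 - <<'E'
from h import *
C=np.load("wrist2.npy");P=C.reshape(-1,3)
m=(P[:,0]>645)&(P[:,0]<700)&(abs(P[:,1]+25)<50)&(P[:,2]>20)&(P[:,2]<192);F=P[m]
for it in range(4):
    A=np.c_[np.ones(len(F)),F[:,1],F[:,2]-100];k=np.linalg.lstsq(A,F[:,0],rcond=None)[0];r=F[:,0]-A@k;F=F[abs(r)<max(1.5,1.5*r.std())]
print("face x=",k,len(F),"z",F[:,2].min(),F[:,2].max(),"yaw deg",np.degrees(np.arctan(-k[1])))
for z in (40,60,80,100,120):
    s=F[abs(F[:,2]-z)<6]
    if len(s): print(z,s[:,1].min().round(1),s[:,1].max().round(1))
# slot pixels: behind the face plane
img=cv2.imread("pics/wrist2.png",0)
for (u0,u1,v0,v1) in ((315,342,52,66),(328,362,26,46)):
    s=img[v0:v1,u0:u1]>120;vv,uu=np.nonzero(s);print("slot px",uu.mean()+u0,vv.mean()+v0,len(uu))
    st=read_state()
    p=dict(mtx=None)
    # y at slot from neighbouring face rows
    q=C[v0:v1,u0:u1].reshape(-1,3)[s.ravel()];print(np.median(q,0).round(1),q.min(0).round(1),q.max(0).round(1))
# plate of the held bracket
m=(P[:,0]>590)&(P[:,0]<616)&(abs(P[:,1]+7)<45)&(P[:,2]>180)&(P[:,2]<215)
Q=P[m];print("plate",len(Q),cv2.minAreaRect(Q[:,:2].astype(np.float32)),np.median(Q[:,2]),Q.mean(0))
m=(P[:,0]>520)&(P[:,0]<600)&(abs(P[:,1]+7)<15)&(P[:,2]>150)&(P[:,2]<175)
Q=P[m];print("rib",len(Q),cv2.minAreaRect(Q[:,:2].astype(np.float32)),np.polyfit(Q[:,0],Q[:,2],1))
h=P[(P[:,0]>606)&(P[:,0]<630)&(abs(P[:,1]+7)<8)&(P[:,2]>180)&(P[:,2]<210)];print("hook",len(h),h.min(0),h.max(0),np.median(h,0))
st=read_state();p=get_image("wrist");T=Tcam(p,st);np.save("Tw2.npy",T)
for uv in ((328,60),(344,36)):
    d,o=ray(p,T,uv);s=(k[0]+k[1]*o[1]+k[2]*(o[2]-100)-o[0])/(d[0]-k[1]*d[1]-k[2]*d[2]);print("slot on face",(o+s*d).round(1))
E
```

```text
face x= [ 6.64756913e+02 -4.84377954e-02 -4.25687009e-04] 9325 z 20.07308868075944 162.73951478103265 yaw deg 2.7731138230015993
40 -66.9 -3.3
60 -66.8 -3.3
80 -67.1 -3.3
100 -67.2 -3.3
120 -67.2 -3.2
slot px 328.2857142857143 58.724489795918366 98
[668.5 -35.   60.6] [666.1 -41.2  59.1] [670.6 -28.6  74.3]
slot px 343.51612903225805 36.14516129032258 186
[668.4 -35.  110.7] [620.  -41.2 108.6] [670.5  -6.5 279.3]
plate 4762 ((609.9288330078125, -7.082981109619141), (12.361156463623047, 50.135501861572266), 4.883810520172119) 198.2677333817976 [607.83901873  -7.04865429 196.16884313]
rib 4819 ((561.03759765625, -7.11705207824707), (28.280235290527344, 73.1359634399414), 85.4986572265625) [-2.67527249e-02  1.78968378e+02]
hook 1776 [606.00188558 -14.98339588 180.03790927] [618.56422758   0.99333246 201.40865377] [609.39783733  -6.9745361  193.42444812]
slot on face [666.2 -29.8  76.7]
slot on face [666.2 -29.8 125.7]
```

Post face: x≈666.4 at y=-35.1, yaw 2.8°, lower slot edge near 160.5. Moving to a 20 mm standoff and looking again.

carry_out(
  slide=[
    [0.034,0.03,0.011],
    [0.034,0.03,0.011],
    [0.034,0.03,0.011],
    [0.034,0.03,0.011],
  ],
  roll=[1.5,1.5,1.5,1.5],
  claw=[0,0,0,0],
)

```text
clock: 5.62
position: [591.6, -36.7, 301.0]
ee_rot: [1.0, 0.027, -0.0, -0.0]
contact_force: [0.2, -0.4, -4.7]
gripper_width: 8.6
grasp_force: 60.1
```

```bash
cat > lk.py <<'E'
from h import *
import sys
st=read_state();print(st["clock"],st["position"].round(1),R.from_quat(st["ee_rot"]).as_matrix().round(4).tolist(),st["contact_force"].round(1))
p=get_image("wrist");save(p,sys.argv[1]);T=Tcam(p,st);C=cloud(p,T);P=C.reshape(-1,3)
x=st["position"][0]
# rib ahead of the fingers, plate top edge, hook, in world
def s(a,b,c,d,e,f): return P[(P[:,0]>a)&(P[:,0]<b)&(P[:,1]>c)&(P[:,1]<d)&(P[:,2]>e)&(P[:,2]<f)]
y=st["position"][1];z=st["position"][2]-154.7
Q=s(x+44,x+75,y-35,y+40,z+40,z+48)
print("plate+hook top",len(Q),Q.min(0).round(1),Q.max(0).round(1))
for o in (-20,-15,-10,10,15,20):
    q=Q[abs(Q[:,1]-(y+2.5)-o)<1.5];print(o,"x",q[:,0].min().round(1),q[:,0].max().round(1),"z",np.median(q[:,2]).round(1))
q=Q[Q[:,0]>x+57];print("hook y",q[:,1].min().round(1),q[:,1].max().round(1),"xmax",q[:,0].max().round(1),"z",np.median(q[:,2]).round(1)) if len(q) else 0
q=s(x+22,x+46,y-8,y+12,z+5,z+11);print("rib",len(q),np.polyfit(q[:,0]-x,q[:,2],1).round(3),q[:,1].min().round(1),q[:,1].max().round(1))
F=s(655,690,-75,10,90,192);A=np.c_[np.ones(len(F)),F[:,1]+35]
for i in range(4):
    k=np.linalg.lstsq(A,F[:,0],rcond=None)[0];r=F[:,0]-A@k;g=abs(r)<2;F=F[g];A=A[g]
print("face",k.round(3),len(F),F.min(0).round(1),F.max(0).round(1))
E
python3 lk.py w3.png
```

```text
5.625 [591.6 -36.7 301. ] [[0.9986, 0.0533, -0.0], [0.0533, -0.9986, 0.0001], [-0.0, -0.0001, -1.0]] [ 0.2 -0.4 -4.7]
plate+hook top 3909 [639.4 -58.2 186.3] [666.6  -2.9 194.3]
-20 x 642.2 647.1 z 189.9
-15 x 641.8 646.9 z 189.8
-10 x 641.5 646.6 z 189.8
10 x 640.1 666.1 z 189.9
15 x 639.9 666.2 z 189.9
20 x 639.6 666.5 z 189.9
hook y -40.4 -2.9 xmax 666.6 z 190.8
rib 1150 [-4.00000e-03  1.54082e+02] -39.9 -28.9
face [ 6.75735e+02 -3.30000e-02] 800 [672.8 -63.6 155.2] [678.2  -6.1 192. ]
```

View pics/w3.png

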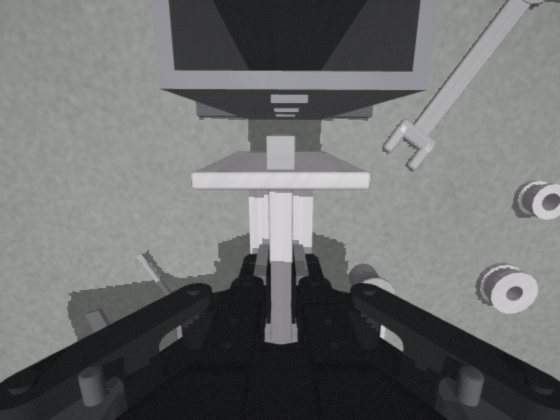

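The hook is at column 281 and the top slot at 289, so it needs about 2.8 mm to the right and 2.7 mm down. Then I insert.

carry_out(
  slide=[
    [0.001,0.0028,0.0027],
    [0.001,0.0028,0.0027],
    [0.001,0.0028,0.0027],
    [0.007,0.0028,0.0027],
    [0.01,0.0028,0.0027],
    [0.013,0.0028,0.0027],
    [0.013,0.0028,0.0027],
  ],
  roll=[0.3,0.3,0.3,0.3,0.3,0.3,0.3],
  claw=[0,0,0,0,0,0,0],
)

```text
clock: 6.55
position: [605.4, -39.2, 297.9]
ee_rot: [1.0, 0.024, -0.0, 0.0]
contact_force: [-0.3, -0.1, -4.6]
gripper_width: 8.9
grasp_force: 60.1
```

```bash
python3 lk.py w4.png
```

```text
6.55 [605.4 -39.2 297.9] [[0.9989, 0.0474, -0.0001], [0.0474, -0.9989, -0.0], [-0.0001, 0.0, -1.0]] [-0.3 -0.1 -4.6]
plate+hook top 4246 [653.6 -63.4 183.2] [680.4  -5.9 191.1]
-20 x 655.8 660.9 z 186.8
-15 x 655.5 660.5 z 186.8
-10 x 655.5 660.3 z 186.8
10 x 654.0 659.4 z 186.7
15 x 653.8 659.2 z 186.8
20 x 653.6 658.8 z 186.8
hook y -63.4 -5.9 xmax 680.4 z 187.5
rib 1151 [-4.00000e-03  1.50982e+02] -42.5 -31.6
face [672.29  -0.  ] 1021 [670.3 -63.5  90.6] [674.3  -5.9 192. ]
```

View pics/w4.png

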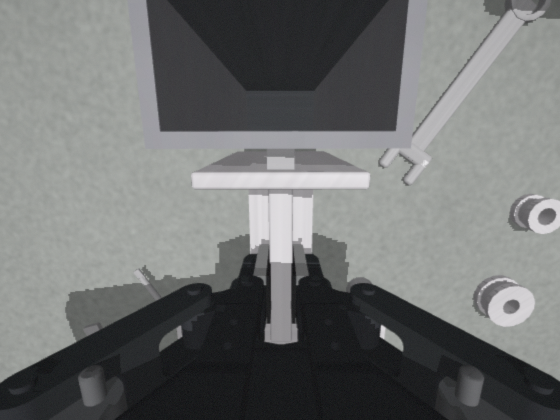

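The post's front edge is centred at column 281, in line with the hook at 281, and there is no contact force. Continuing in.

carry_out(
  slide=[
    [0.004,0,0],
    [0.0065,0,0],
    [0.0065,0,0],
    [0.0065,0,0],
  ],
  roll=[0,0,0,0],
  claw=[0,0,0,0],
)

```text
clock: 7.1
position: [611.7, -38.9, 298.0]
ee_rot: [1.0, 0.024, -0.0, 0.0]
contact_force: [-0.3, -1.0, -3.4]
gripper_width: 8.9
grasp_force: 60.3
```

carry_out(
  slide=[
    [0.0003,0,0.004],
    [0.0003,0,0.007],
    [0.0003,0,0.009],
    [0.0003,0,0.01],
    [0.0003,0,0.011],
    [0.0003,0,0.011],
  ],
  roll=[0,0,0,0,0,0],
  claw=[0,0,0,0,0,0],
)

```text
clock: 7.85
position: [612.0, -38.9, 287.3]
ee_rot: [1.0, 0.024, 0.0, 0.0]
contact_force: [-0.1, 0.5, -3.3]
gripper_width: 8.7
grasp_force: 60.4
```

carry_out(
  slide=[
    [0,0,0.0007],
    [0,0,0.0014],
    [0,0,0.002],
    [0,0,0.002],
  ],
  roll=[0,0,0,0],
  claw=[0,0,0,0],
)

```text
clock: 8.35
position: [611.8, -38.9, 286.9]
ee_rot: [1.0, 0.024, 0.001, 0.0]
contact_force: [-5.2, 1.6, 6.3]
gripper_width: 8.9
grasp_force: 61.9
```

Seated, with the force now upward. Releasing, rising and backing off to look.

carry_out(
  slide=[
    [0,0,0],
    [0,0,0],
    [0,0,0],
    [0,0,0],
    [0,0,-0.05],
    [0,0,-0.11],
    [-0.06,0,-0.16],
    [-0.12,0,-0.18],
  ],
  roll=[0,0,0,0,0,0,0,0],
  claw=[0.05,0.05,0.05,0.05,0.05,0.05,0.05,0.05],
)

```text
clock: 9.35
position: [505.9, -43.9, 461.0]
ee_rot: [1.0, 0.024, 0.002, -0.0]
contact_force: [-0.1, -0.1, 1.0]
gripper_width: 50.0
grasp_force: 0.0
```

carry_out(
  slide=[
    [-0.09,0.05,0],
    [-0.09,0.05,0],
    [-0.09,0.05,0],
  ],
  roll=[0,0,0],
  claw=[0.05,0.05,0.05],
)

```text
clock: 9.72
position: [416.5, -99.1, 459.9]
ee_rot: [1.0, 0.023, 0.001, -0.0]
contact_force: [0.8, -0.1, 0.1]
gripper_width: 50.5
grasp_force: 0.0
```

```bash
cat > sp.py <<'E'
from h import *
import sys
st=read_state();print(st["clock"],st["position"].round(1),st["contact_force"].round(1))
for c in sys.argv[2:]:
    st=read_state();p=get_image(c);save(p,c+sys.argv[1]+".png");T=Tcam(p,st);C=cloud(p,T);np.save(c+sys.argv[1]+".npy",C)
    for n,h in {'wide0_mid':11,'narrow0_mid':11,'spindle_left':124,'spindle_right':124,'bracket_hook':160}.items():
        for r in place_of(p,n):
            if r["conf"]>.2:
                u,v=r["at"];print(c,n,round(r["conf"],2),np.round(r["at"]),onz(p,T,r["at"],h).round(1),C[int(v),int(u)].round(1))
E
python3 sp.py 5 wrist top
```

```text
9.725 [416.5 -99.1 459.9] [ 0.8 -0.1  0.1]
wrist narrow0_mid 0.39 [546.  18.] [ 633.9 -422.3   11. ] [ 630.4 -413.5   20.9]
wrist spindle_left 0.96 [194.  60.] [543.6 -10.4 124. ] [546.5  -6.3 111.8]
wrist spindle_left 0.7 [350. 171.] [ 445.  -170.2  124. ] [ 4.302e+02 -1.996e+02  3.000e-01]
wrist spindle_left 0.33 [303. 104.] [ 508.2 -116.9  124. ] [ 515.8 -122.    42.1]
wrist spindle_right 0.93 [269.  59.] [547.4 -81.8 124. ] [481.7 -95.7 429.7]
top wide0_mid 0.73 [356. 212.] [ 523.4 -258.6   11. ] [ 5.244e+02 -2.605e+02  3.000e-01]
top spindle_left 0.81 [272. 196.] [554.  14. 124.] [558.7  14.5  97. ]
top spindle_right 0.69 [303. 200.] [546.  -79.6 124. ] [550.3 -80.5 106. ]
top bracket_hook 0.78 [292. 156.] [670.1 -44.  160. ] [669.3 -42.9 167.6]
```

View pics/wrist5.png

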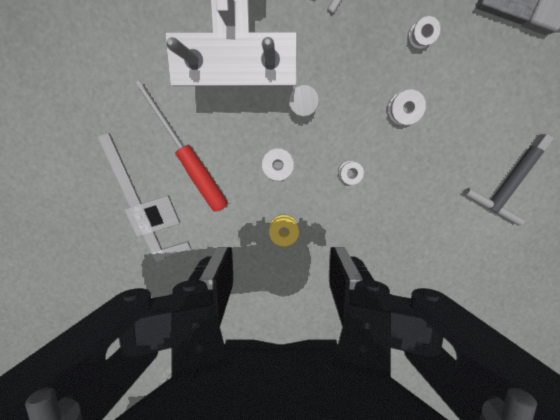

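Wide spools show at (278,164) and (407,107), narrow ones at (351,173) and (425,32), the yellow decoy at (284,230) and the collet at (304,100). The bracket hangs with its pin tips at (178,46) and (268,44). I'll measure these from the cloud.

```bash
cat > blob.py <<'E'
from h import *
def blobs(C,z0=16,z1=27):
    m=((C[...,2]>z0)&(C[...,2]<z1)).astype(np.uint8)
    n,l,s,_=cv2.connectedComponentsWithStats(m,connectivity=4);o=[]
    for i in range(1,n):
        if s[i,4]<120: continue
        P=C[l==i];top=P[P[:,2]>np.percentile(P[:,2],80)-2]
        (c,r)=cv2.minEnclosingCircle(top[:,:2].astype(np.float32));v,u=np.nonzero(l==i)
        o.append((np.round(c,1),round(2*r,1),round(float(np.median(top[:,2])),1),(int(u.mean()),int(v.mean()))))
    return o
E
python3 - <<'E'
from blob import *
C=np.load("wrist5.npy")
for b in blobs(C): print(*b)
for b in blobs(np.load("top5.npy")): print("top",*b)
P=C.reshape(-1,3)
S=P[(P[:,0]>500)&(P[:,0]<600)&(P[:,1]>-130)&(P[:,1]<60)&(P[:,2]>90)&(P[:,2]<101)]
print("shelf",np.median(S[:,2]),cv2.minAreaRect(S[:,:2].astype(np.float32)))
for y in (-1,-81):
    t=P[(abs(P[:,0]-551)<20)&(abs(P[:,1]-y)<20)&(P[:,2]>125)];
    t2=t[t[:,2]>t[:,2].max()-6];print("pin",len(t),t[:,2].max().round(1),t2.mean(0).round(1))
    for z in (115,135,150): q=P[(abs(P[:,0]-551)<20)&(abs(P[:,1]-y)<20)&(abs(P[:,2]-z)<5)];print(z,q.mean(0).round(1),len(q),q.min(0).round(1),q.max(0).round(1))
E
```

```text
[ 632.3 -385.2] 101.2 20.0 (529, 11)
[ 609.6 -269.7] 32.4 22.6 (425, 31)
[ 519.7 -261.8] 43.9 22.6 (407, 107)
[411.1  14.5] 98.9 25.1 (200, 178)
[ 429.9 -431.4] 100.0 17.9 (517, 179)
[436.9 -93.1] 43.7 22.5 (277, 164)
[ 429.8 -197. ] 31.6 22.5 (351, 172)
[ 339.3 -106.2] 43.8 22.4 (283, 231)
top [ 646.6 -412.4] 154.8 21.5 (400, 175)
top [ 522.6 -261.3] 43.6 24.1 (357, 212)
top [ 341.3 -105.9] 42.4 24.7 (308, 267)
shelf 93.7481913445713 ((563.6089477539062, -40.655006408691406), (73.7690658569336, 134.16168212890625), 2.652108669281006)
pin 307 163.3 [547.5  -2.2 159.8]
115 [547.3  -5.  115. ] 43 [543.4  -7.2 110.7] [554.1   0.6 120. ]
135 [546.6  -5.  135.1] 48 [543.2  -7.  130.2] [553.3   0.8 140. ]
150 [546.   -4.7 150.6] 67 [542.8  -7.2 145.1] [553.3   1.1 155. ]
pin 229 162.6 [551.5 -81.4 159.2]
115 [548.7 -82.2 114.9] 22 [547.6 -86.1 110.3] [550.4 -77.1 119.8]
135 [548.4 -82.5 135.2] 29 [547.  -86.6 130.2] [551.4 -76.8 139.9]
150 [548.7 -82.1 151.4] 44 [546.6 -86.8 145.2] [557.6 -75.8 155. ]
```

carry_out(
  slide=[
    [0.0207,-0.0051,0.06],
    [0.0207,-0.0051,0.12],
    [0.0207,-0.0051,0.18],
    [0.0207,-0.0051,0.235],
    [0.0207,-0.0051,0.265],
    [0.0207,-0.0051,0.284],
    [0.0207,-0.0051,0.284],
    [0.0207,-0.0051,0.284],
  ],
  roll=[0,0,0,0,0,0,0,0],
  claw=[0.064,0.064,0.064,0.064,0.064,0.064,0.064,0.064],
)

```text
clock: 11.32
position: [439.8, -92.0, 175.7]
ee_rot: [1.0, 0.024, 0.001, -0.0]
contact_force: [-0.3, 0.0, 0.7]
gripper_width: 63.9
grasp_force: 0.0
```

carry_out(
  slide=[
    [0,0,0],
    [0,0,0],
    [0,0,0],
    [0,0,0],
  ],
  roll=[0,0,0,0],
  claw=[0.03,0.03,0.03,0.03],
)

```text
clock: 11.82
position: [439.7, -92.0, 176.6]
ee_rot: [1.0, 0.024, 0.001, -0.0]
contact_force: [-1.9, 0.1, 7.1]
gripper_width: 41.9
grasp_force: 59.7
```

carry_out(
  slide=[
    [0,0,-0.06],
    [0,0,-0.12],
    [0.02,-0.02,-0.178],
    [0.07,-0.05,-0.178],
    [0.1158,-0.0853,-0.178],
    [0.1158,-0.0853,-0.178],
    [0.1158,-0.0853,-0.178],
    [0.1158,-0.0853,-0.178],
  ],
  roll=[0,0,0,0,0,0,0,0],
  claw=[0.03,0.03,0.03,0.03,0.03,0.03,0.03,0.03],
)

```text
clock: 12.82
position: [549.9, -2.1, 353.3]
ee_rot: [1.0, 0.023, -0.0, -0.0]
contact_force: [-0.1, -0.2, -0.6]
gripper_width: 42.0
grasp_force: 61.2
```

```bash
cat > held.py <<'E'
from blob import *
import sys
st=read_state();print(st["clock"],st["position"].round(1),R.from_quat(st["ee_rot"]).as_matrix()[:2,0].round(4),st["contact_force"].round(1))
p=get_image("wrist");save(p,sys.argv[1]);T=Tcam(p,st);C=cloud(p,T);np.save("held.npy",C)
z=st["position"][2]-176+22
P=C.reshape(-1,3);m=(abs(P[:,2]-z)<4)&(np.hypot(*(P[:,:2]-st["position"][:2]).T)<40)
Q=P[m];print("held top",len(Q),np.median(Q[:,2]) if len(Q) else 0,Q.min(0).round(1),Q.max(0).round(1))
for b in blobs(C): print(*b)
for y in (-1.5,-81.2):
    t=P[(abs(P[:,0]-551)<14)&(abs(P[:,1]-y)<14)&(P[:,2]>125)&(P[:,2]<168)]
    if len(t)>10: print("pin",y,len(t),t.min(0).round(1),t.max(0).round(1))
E
python3 held.py h1.png
```

```text
12.825 [549.9  -2.1 353.3] [0.9989 0.0466] [-0.1 -0.2 -0.6]
held top 6109 198.91435444289158 [524.2 -36.  195.3] [568.5  33.1 203.3]
[684.2 259.5] 58.4 25.4 (18, 43)
[ 609.4 -269.8] 32.5 22.4 (545, 149)
[ 519.9 -261.7] 44.8 22.4 (517, 231)
[ 434.  -198.9] 29.9 22.4 (447, 296)
[386.4   2.1] 44.3 25.3 (275, 330)
pin -1.5 41 [551.7  -6.1 125.1] [554.5   3.1 134.8]
pin -81.2 620 [547.1 -85.9 125.3] [558.2 -75.3 162.2]
```

View pics/h1.png

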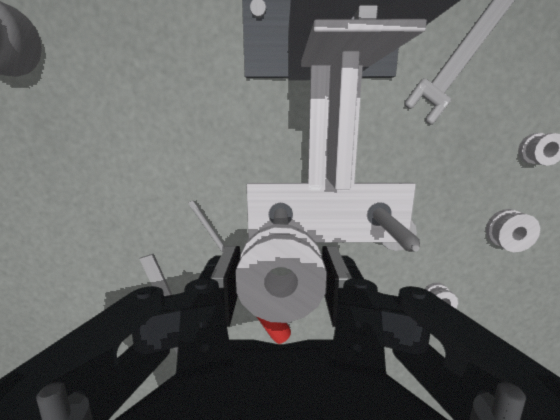

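The held spool's bore is at (281,282), pin 1's foot shows at (281,212) and the right pin is at (378,212). I'll compute the bore's position.

```bash
cat > axis.py <<'E'
from h import *
import sys
D=float(sys.argv[1]);C=np.load("held.npy");st=read_state();pos=st["position"]
P=C.reshape(-1,3);z=pos[2]-176+22
for c0 in [pos[:2]]:
    Q=P[(abs(P[:,2]-z)<1.8)&(np.hypot(*(P[:,:2]-c0).T)<D/2+6)]
# outer contour fit: farthest point in each angular bin about guess, then circle LSQ restricted to the x-forward/back edges
from scipy.optimize import least_squares
g=np.array(c0)-[2,0]
for it in range(6):
    d=Q[:,:2]-g;a=np.arctan2(d[:,1],d[:,0]);r=np.hypot(*d.T);E=[]
    for k in np.linspace(-np.pi,np.pi,73)[:-1]:
        m=(a>=k)&(a<k+.0873)&(r<D/2+3)
        if m.any() and abs(np.sin(k+.04))<.8: E.append(Q[m][r[m].argmax(),:2])
    E=np.array(E);g=least_squares(lambda c:np.hypot(*(E-c).T)-D/2,g,loss="soft_l1").x
print("z",np.median(Q[:,2]).round(1),"axis",g.round(1),"rms",np.std(np.hypot(*(E-g).T)-D/2).round(2),"rel",(g-pos[:2]).round(1))
E
python3 axis.py 44
```

```text
z 198.9 axis [546.5  -1.6] rms 0.26 rel [-3.5  0.5]
```

carry_out(
  slide=[
    [0.0008,0,0.015],
    [0.0008,0,0.015],
    [0.0008,0,0.015],
  ],
  roll=[0,0,0],
  claw=[0.03,0.03,0.03],
)

```text
clock: 13.25
position: [551.7, -1.5, 337.8]
ee_rot: [1.0, 0.024, -0.0, 0.0]
contact_force: [-0.4, 0.0, -0.9]
gripper_width: 41.9
grasp_force: 61.2
```

carry_out(
  slide=[
    [0,0,0.01],
    [0,0,0.02],
    [0,0,0.035],
    [0,0,0.05],
    [0,0,0.06],
    [0,0,0.0635],
    [0,0,0.0635],
    [0,0,0.0635],
  ],
  roll=[0,0,0,0,0,0,0,0],
  claw=[0.03,0.03,0.03,0.03,0.03,0.03,0.03,0.03],
)

```text
clock: 14.25
position: [551.9, -1.3, 275.1]
ee_rot: [1.0, 0.024, 0.001, -0.0]
contact_force: [0.9, 0.8, -0.6]
gripper_width: 42.5
grasp_force: 61.2
```

carry_out(
  slide=[
    [0,0,0.001],
    [0,0,0.002],
    [0,0,0.002],
    [0,0,0.002],
    [0,0,0.002],
    [0,0,0.002],
  ],
  roll=[0,0,0,0,0,0],
  claw=[0.03,0.03,0.03,0.06,0.06,0.06],
)

```text
clock: 15.0
position: [551.7, -1.3, 272.7]
ee_rot: [1.0, 0.024, 0.0, -0.0]
contact_force: [0.1, -0.2, 0.7]
gripper_width: 60.0
grasp_force: 0.0
```

carry_out(
  slide=[
    [0,0,-0.04],
    [0,0,-0.085],
    [0,0.02,-0.13],
    [-0.05,0.08,-0.18],
    [-0.09,0.14,-0.185],
    [-0.09,0.19,-0.185],
    [-0.09,0.19,-0.185],
    [-0.09,0.19,-0.185],
  ],
  roll=[0,0,0,0,0,0,0,0],
  claw=[0.064,0.064,0.064,0.064,0.064,0.064,0.064,0.064],
)

```text
clock: 16.0
position: [470.2, -196.6, 457.8]
ee_rot: [1.0, 0.022, 0.0, -0.0]
contact_force: [1.0, 0.5, -0.5]
gripper_width: 64.1
grasp_force: 0.0
```

```bash
python3 held.py h2.png; python3 - <<'E'
import numpy as np
C=np.load("held.npy").reshape(-1,3)
t=C[(abs(C[:,0]-549)<30)&(abs(C[:,1]+1)<30)&(C[:,2]>112)&(C[:,2]<124)];print("placed",len(t),np.median(t,0) if len(t) else 0)
E
```

```text
16.0 [ 470.2 -196.6  457.8] [0.999  0.0444] [ 1.   0.5 -0.5]
held top 577 303.82982598972876 [ 456.6 -234.5  299.8] [ 482.4 -157.6  307.8]
[673.5 -47.6] 40.5 23.9 (169, 11)
[ 635.3 -434.2] 199.6 19.6 (458, 50)
[ 609.4 -270.3] 31.5 22.5 (343, 73)
[ 519.9 -261.9] 43.7 22.4 (330, 144)
[411.9  13.5] 98.6 25.0 (133, 211)
[ 429.  -433.8] 99.4 17.9 (442, 213)
[ 430.1 -197. ] 31.8 22.5 (280, 206)
[ 339.4 -109.5] 43.4 22.4 (224, 261)
pin -1.5 388 [542.9  -7.8 125.2] [554.2   1.8 163.3]
pin -81.2 266 [546.7 -87.2 125.1] [557.6 -76.8 162.4]
placed 1327 [548.01075248  -5.51740476 115.47037907]
```

View pics/h2.png

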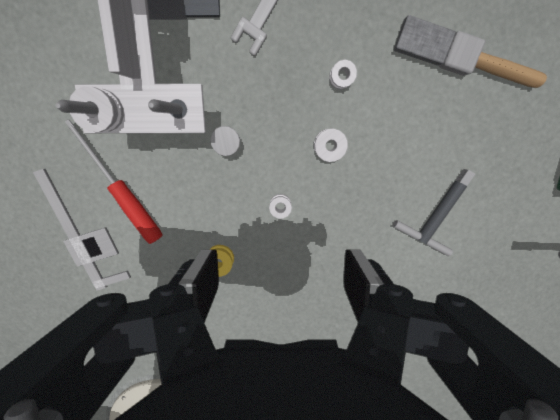

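The first wide spool sits on the left pin, with its top at about 116. Next is the wide one at (330,144).

carry_out(
  slide=[
    [0.046,0.0685,0.05],
    [0.046,0.0685,0.1],
    [0.046,0.0685,0.16],
    [0.046,0.0685,0.22],
    [0.046,0.0685,0.26],
    [0.046,0.0685,0.282],
    [0.046,0.0685,0.282],
    [0.046,0.0685,0.282],
  ],
  roll=[0,0,0,0,0,0,0,0],
  claw=[0.064,0.064,0.064,0.064,0.064,0.064,0.064,0.064],
)

```text
clock: 17.05
position: [520.9, -261.1, 176.5]
ee_rot: [1.0, 0.024, 0.001, 0.0]
contact_force: [0.4, 0.3, -0.3]
gripper_width: 63.9
grasp_force: 0.0
```

carry_out(
  slide=[
    [0,0,0],
    [0,0,0],
    [0,0,0],
    [0,0,0],
  ],
  roll=[0,0,0,0],
  claw=[0.03,0.03,0.03,0.03],
)

```text
clock: 17.55
position: [520.7, -261.5, 177.7]
ee_rot: [1.0, 0.024, 0.002, 0.0]
contact_force: [-0.5, 2.8, 6.4]
gripper_width: 41.9
grasp_force: 60.1
```

carry_out(
  slide=[
    [0,0,-0.06],
    [0,0,-0.12],
    [0.01,-0.03,-0.17],
    [0.02,-0.09,-0.172],
    [0.03,-0.15,-0.172],
    [0.04,-0.21,-0.172],
    [0.0413,-0.2584,-0.172],
    [0.0413,-0.2584,-0.172],
  ],
  roll=[0,0,0,0,0,0,0,0],
  claw=[0.03,0.03,0.03,0.03,0.03,0.03,0.03,0.03],
)

```text
clock: 18.55
position: [548.7, 1.3, 348.4]
ee_rot: [1.0, 0.026, 0.001, -0.0]
contact_force: [0.5, 0.1, -1.3]
gripper_width: 41.8
grasp_force: 61.2
```

carry_out(
  slide=[
    [0,0,0],
    [0,0,0],
    [0,0,0],
  ],
  roll=[0,0,0],
  claw=[0.03,0.03,0.03],
)

```text
clock: 18.92
position: [548.9, -2.6, 347.6]
ee_rot: [1.0, 0.023, 0.0, -0.0]
contact_force: [0.2, -0.1, -1.5]
gripper_width: 41.8
grasp_force: 61.2
```

```bash
python3 held.py h3.png; python3 axis.py 44
```

```text
18.925 [548.9  -2.6 347.6] [0.999  0.0456] [ 0.2 -0.1 -1.5]
held top 6022 192.25215245661948 [525.  -36.4 189.6] [569.6  32.7 197.6]
[682.9 254.5] 53.3 25.0 (13, 40)
[ 609.2 -269. ] 31.6 22.4 (547, 148)
[ 434.  -199.4] 30.0 22.3 (449, 298)
[396.5   6.9] 65.4 25.4 (271, 327)
pin -81.2 665 [546.8 -86.4 125.2] [558.3 -75.4 162.6]
z 192.4 axis [547.6  -2.2] rms 0.25 rel [-1.4  0.3]
```

carry_out(
  slide=[
    [0.001,-0.001,0],
    [0.001,-0.001,0],
    [0.001,-0.001,0.015],
    [0.001,-0.001,0.03],
    [0.001,-0.001,0.042],
    [0.001,-0.001,0.05],
    [0.001,-0.001,0.052],
    [0.001,-0.001,0.052],
  ],
  roll=[0,0,0,0,0,0,0,0],
  claw=[0.03,0.03,0.03,0.03,0.03,0.03,0.03,0.03],
)

```text
clock: 19.98
position: [550.1, -0.4, 295.7]
ee_rot: [1.0, 0.024, 0.0, 0.0]
contact_force: [0.1, -0.6, -0.4]
gripper_width: 41.9
grasp_force: 61.2
```

carry_out(
  slide=[
    [0,0,0],
    [0,0,0],
    [0,0,0],
    [0,0,0],
  ],
  roll=[0,0,0,0],
  claw=[0.03,0.06,0.06,0.06],
)

```text
clock: 20.48
position: [550.0, -0.5, 295.8]
ee_rot: [1.0, 0.024, 0.0, -0.0]
contact_force: [0.7, 0.2, 0.4]
gripper_width: 60.0
grasp_force: 0.0
```

carry_out(
  slide=[
    [0,0,-0.04],
    [0,0,-0.085],
    [0,0.02,-0.13],
    [-0.03,0.08,-0.165],
    [-0.08,0.13,-0.165],
    [-0.12,0.17,-0.165],
    [-0.12,0.18,-0.165],
    [-0.12,0.18,-0.165],
  ],
  roll=[0,0,0,0,0,0,0,0],
  claw=[0.054,0.054,0.054,0.054,0.054,0.054,0.054,0.054],
)

```text
clock: 21.48
position: [437.6, -187.1, 461.0]
ee_rot: [1.0, 0.022, 0.0, 0.0]
contact_force: [0.7, 0.6, 0.0]
gripper_width: 53.8
grasp_force: 0.0
```

```bash
python3 held.py h4.png; python3 - <<'E'
import numpy as np
C=np.load("held.npy").reshape(-1,3)
for a in ((112,124),(132,146)):
    t=C[(abs(C[:,0]-549)<30)&(abs(C[:,1]+1)<30)&(C[:,2]>a[0])&(C[:,2]<a[1])];print("placed",len(t),np.median(t,0) if len(t) else 0)
E
```

```text
21.475 [ 437.6 -187.1  461. ] [0.999  0.0447] [0.7 0.6 0. ]
held top 644 307.1990901129547 [ 424.7 -226.3  303. ] [ 449.8 -147.3  311. ]
[ 632.  -433.6] 199.1 19.7 (473, 25)
[ 609.7 -270.3] 32.2 22.6 (353, 46)
[412.5  12.3] 98.7 25.1 (139, 189)
[ 429.6 -432.7] 100.0 18.0 (453, 190)
[ 430.1 -197.3] 31.7 22.4 (287, 184)
[ 339.1 -106.5] 43.6 22.4 (224, 239)
[40.5 40.5] 71.8 23.2 (141, 392)
pin -1.5 1068 [537.  -15.5 125. ] [565.   12.5 163.3]
pin -81.2 287 [546.5 -87.2 125. ] [557.4 -76.1 163.7]
placed 514 [543.97212597 -17.66432303 120.03686286]
placed 1830 [547.58413903  -4.14881358 137.41402762]
```

View pics/h4.png

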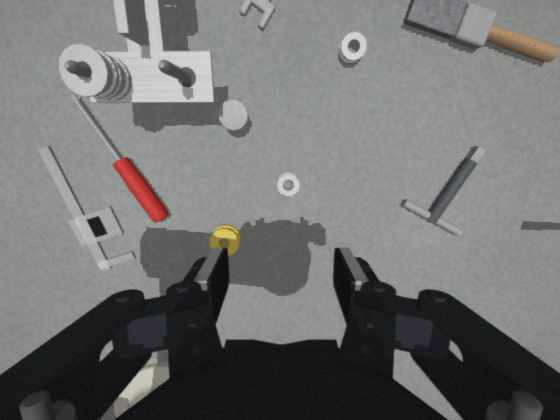

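Both wide spools are stacked, with the top at about 138. Now the narrow one at (287,184).

carry_out(
  slide=[
    [-0.0087,0.011,0.06],
    [-0.0087,0.011,0.12],
    [-0.0087,0.011,0.18],
    [-0.0087,0.011,0.235],
    [-0.0087,0.011,0.265],
    [-0.0087,0.011,0.284],
    [-0.0087,0.011,0.284],
    [-0.0087,0.011,0.284],
  ],
  roll=[0,0,0,0,0,0,0,0],
  claw=[0.054,0.054,0.054,0.054,0.054,0.054,0.054,0.054],
)

```text
clock: 22.52
position: [431.4, -196.9, 177.1]
ee_rot: [1.0, 0.024, 0.001, 0.0]
contact_force: [0.2, -0.0, 0.7]
gripper_width: 53.9
grasp_force: 0.0
```

carry_out(
  slide=[
    [0,0,0],
    [0,0,0],
    [0,0,0],
    [0,0,0],
  ],
  roll=[0,0,0,0],
  claw=[0.02,0.02,0.02,0.02],
)

```text
clock: 23.02
position: [430.9, -197.3, 177.9]
ee_rot: [1.0, 0.024, 0.001, 0.0]
contact_force: [-0.3, 2.0, 5.7]
gripper_width: 29.6
grasp_force: 59.2
```

carry_out(
  slide=[
    [0,0,-0.06],
    [0,0,-0.12],
    [0.02,-0.02,-0.17],
    [0.06,-0.05,-0.172],
    [0.1,-0.085,-0.172],
    [0.1281,-0.1103,-0.172],
    [0.1281,-0.1103,-0.172],
    [0.1281,-0.1103,-0.172],
  ],
  roll=[0,0,0,0,0,0,0,0],
  claw=[0.02,0.02,0.02,0.02,0.02,0.02,0.02,0.02],
)

```text
clock: 24.02
position: [552.5, -81.3, 348.5]
ee_rot: [1.0, 0.024, -0.0, -0.0]
contact_force: [-0.9, -0.4, -0.6]
gripper_width: 29.9
grasp_force: 59.6
```

carry_out(
  slide=[
    [0,0,0],
    [0,0,0],
  ],
  roll=[0,0],
  claw=[0.02,0.02],
)

```text
clock: 24.28
position: [552.6, -81.9, 348.8]
ee_rot: [1.0, 0.023, 0.0, -0.0]
contact_force: [-0.4, 1.3, 0.3]
gripper_width: 29.6
grasp_force: 59.6
```

```bash
python3 held.py h5.png; python3 axis.py 32
```

```text
24.275 [552.6 -81.9 348.8] [0.9989 0.0463] [-0.4  1.3  0.3]
held top 3054 193.25183820101967 [ 535.2 -109.5  190.9] [567.5 -52.8 198.8]
[ 656.1 -346.6] 36.8 17.7 (553, 106)
[ 609.5 -270.2] 32.5 22.5 (472, 148)
[442.5  33.2] 29.8 23.5 (176, 282)
[ 397.4 -416.3] 28.3 17.6 (552, 335)
pin -1.5 1760 [537.  -15.5 125. ] [565.   12.5 162.4]
pin -81.2 138 [554.  -86.4 125.2] [558.3 -76.1 144. ]
z 193.5 axis [551.4 -81.2] rms 0.72 rel [-1.3  0.6]
```

carry_out(
  slide=[
    [0.001,0,0],
    [0.001,0,0.015],
    [0.001,0,0.03],
    [0.001,0,0.045],
    [0.001,0,0.06],
    [0.001,0,0.071],
    [0.001,0,0.0745],
    [0.001,0,0.0745],
  ],
  roll=[0,0,0,0,0,0,0,0],
  claw=[0.02,0.02,0.02,0.02,0.02,0.02,0.02,0.02],
)

```text
clock: 25.32
position: [554.3, -81.1, 274.0]
ee_rot: [1.0, 0.024, 0.0, 0.0]
contact_force: [0.4, -0.2, 0.1]
gripper_width: 29.4
grasp_force: 59.6
```

carry_out(
  slide=[
    [0,0,0],
    [0,0,0],
    [0,0,0],
    [0,0,0],
  ],
  roll=[0,0,0,0],
  claw=[0.02,0.048,0.048,0.048],
)

```text
clock: 25.82
position: [554.2, -81.1, 274.3]
ee_rot: [1.0, 0.024, 0.0, -0.0]
contact_force: [-0.1, -1.2, 0.0]
gripper_width: 48.2
grasp_force: 0.0
```

carry_out(
  slide=[
    [0,0,-0.04],
    [0,0,-0.085],
    [0,0,-0.13],
    [-0.01,0.05,-0.18],
    [-0.02,0.1,-0.186],
    [-0.02,0.15,-0.186],
    [-0.02,0.16,-0.186],
    [-0.02,0.16,-0.186],
  ],
  roll=[0,0,0,0,0,0,0,0],
  claw=[0.048,0.048,0.048,0.054,0.054,0.054,0.054,0.054],
)

```text
clock: 26.82
position: [541.7, -242.2, 459.6]
ee_rot: [1.0, 0.023, -0.0, -0.0]
contact_force: [0.7, 1.1, 0.1]
gripper_width: 54.2
grasp_force: 0.0
```

```bash
python3 held.py h6.png; python3 - <<'E'
import numpy as np
C=np.load("held.npy").reshape(-1,3)
for y,a in ((-81,(112,124)),(-1,(132,146))):
    t=C[(abs(C[:,0]-549)<30)&(abs(C[:,1]-y)<30)&(C[:,2]>a[0])&(C[:,2]<a[1])];print("placed",len(t),np.median(t,0) if len(t) else 0)
E
```

```text
26.825 [ 541.7 -242.2  459.6] [0.9989 0.0461] [0.7 1.1 0.1]
held top 656 305.8508877226697 [ 528.  -281.5  301.6] [ 553.4 -202.5  309.6]
[686.9 -42.7] 61.4 24.9 (140, 63)
[ 640.3 -435.4] 198.4 19.5 (413, 108)
[ 609.5 -270.2] 31.6 22.5 (304, 129)
[ 549.2 -602.6] 157.2 24.8 (536, 181)
[411.7  13.7] 99.3 25.1 (108, 254)
[ 430.8 -431.5] 98.9 17.9 (403, 255)
pin -1.5 868 [537.  -15.5 125. ] [565.   12.4 162.7]
pin -81.2 284 [546.8 -87.5 125.2] [558.1 -77.5 162.9]
placed 532 [556.05946817 -85.07862805 115.38656413]
placed 1407 [551.45147629  -5.18283635 137.34495536]
```

View pics/h6.png

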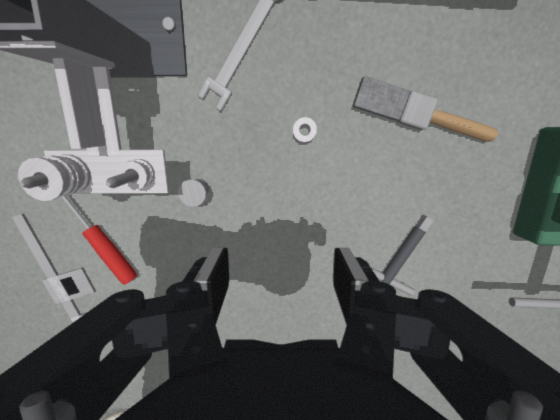

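Narrow 1 is down, and the last one is at (304,129).

carry_out(
  slide=[
    [0.04,0.02,0.04],
    [0.0667,0.0315,0.09],
    [0.0667,0.0315,0.145],
    [0.0667,0.0315,0.2],
    [0.0667,0.0315,0.255],
    [0.0667,0.0315,0.283],
    [0.0667,0.0315,0.283],
    [0.0667,0.0315,0.283],
  ],
  roll=[0,0,0,0,0,0,0,0],
  claw=[0.054,0.054,0.054,0.054,0.054,0.054,0.054,0.054],
)

```text
clock: 27.88
position: [611.0, -269.4, 178.8]
ee_rot: [1.0, 0.025, 0.001, 0.001]
contact_force: [-0.3, 0.0, 0.6]
gripper_width: 54.2
grasp_force: 0.0
```

carry_out(
  slide=[
    [0,0,0],
    [0,0,0],
    [0,0,0],
    [0,0,0],
  ],
  roll=[0,0,0,0],
  claw=[0.02,0.02,0.02,0.02],
)

```text
clock: 28.38
position: [610.7, -270.2, 179.6]
ee_rot: [1.0, 0.024, 0.002, 0.001]
contact_force: [-0.6, 1.2, 6.0]
gripper_width: 29.3
grasp_force: 59.8
```

carry_out(
  slide=[
    [0,0,-0.06],
    [0,0,-0.12],
    [-0.03,-0.02,-0.17],
    [-0.0479,-0.075,-0.172],
    [-0.0479,-0.13,-0.172],
    [-0.0479,-0.17,-0.172],
    [-0.0479,-0.1914,-0.172],
    [-0.0479,-0.1914,-0.172],
  ],
  roll=[0,0,0,0,0,0,0,0],
  claw=[0.02,0.02,0.02,0.02,0.02,0.02,0.02,0.02],
)

```text
clock: 29.38
position: [552.7, -80.0, 349.7]
ee_rot: [1.0, 0.025, 0.0, -0.0]
contact_force: [-0.0, -0.5, 0.2]
gripper_width: 29.2
grasp_force: 59.5
```

carry_out(
  slide=[
    [0,0,0],
    [0,0,0],
    [0,0,0],
  ],
  roll=[0,0,0],
  claw=[0.02,0.02,0.02],
)

```text
clock: 29.75
position: [553.0, -82.0, 348.9]
ee_rot: [1.0, 0.023, -0.0, 0.0]
contact_force: [0.1, 0.7, -0.2]
gripper_width: 29.4
grasp_force: 59.5
```

```bash
python3 held.py h7.png; python3 axis.py 32
```

```text
29.75 [553.  -82.  348.9] [0.9989 0.0461] [ 0.1  0.7 -0.2]
held top 2669 191.89413287278464 [ 535.4 -109.5  190.9] [567.6 -53.  198.9]
[ 655.3 -346.3] 36.8 17.8 (553, 107)
[443.   33.8] 29.3 23.1 (176, 282)
[ 398.  -417.5] 30.3 17.8 (552, 335)
pin -1.5 1754 [537.  -15.5 125.1] [565.   12.5 162.7]
pin -81.2 117 [553.2 -86.6 125.3] [558.5 -76.2 142.2]
z 194.5 axis [550.7 -78.6] rms 3.12 rel [-2.3  3.3]
```

```bash
sed 's/z=pos\[2\]-176+22/z=pos[2]-157.2/' axis.py > axis2.py; python3 axis2.py 32
```

```text
z 191.7 axis [551.5 -81.5] rms 0.73 rel [-1.5  0.4]
```

carry_out(
  slide=[
    [0.001,-0.0005,0],
    [0.001,-0.0005,0.01],
    [0.001,-0.0005,0.02],
    [0.001,-0.0005,0.035],
    [0.001,-0.0005,0.046],
    [0.001,-0.0005,0.05],
    [0.001,-0.0005,0.051],
    [0.001,-0.0005,0.051],
  ],
  roll=[0,0,0,0,0,0,0,0],
  claw=[0.02,0.02,0.02,0.02,0.02,0.02,0.02,0.02],
)

```text
clock: 30.8
position: [554.1, -80.7, 298.4]
ee_rot: [1.0, 0.024, 0.0, 0.0]
contact_force: [-0.1, -0.4, -0.1]
gripper_width: 29.3
grasp_force: 59.5
```

carry_out(
  slide=[
    [0,0,0],
    [0,0,0],
    [0,0,0],
    [0,0,0],
  ],
  roll=[0,0,0,0],
  claw=[0.02,0.048,0.048,0.048],
)

```text
clock: 31.3
position: [554.0, -80.7, 298.2]
ee_rot: [1.0, 0.024, 0.0, 0.0]
contact_force: [0.1, 0.2, 0.1]
gripper_width: 48.1
grasp_force: 0.0
```

carry_out(
  slide=[
    [0,0,-0.04],
    [0,0,-0.085],
    [0,0,-0.13],
    [-0.05,0.02,-0.16],
    [-0.1,0.04,-0.16],
    [-0.13,0.05,-0.16],
    [-0.13,0.05,-0.16],
    [-0.13,0.05,-0.16],
  ],
  roll=[0,0,0,0,0,0,0,0],
  claw=[0.048,0.048,0.048,0.054,0.054,0.054,0.054,0.054],
)

```text
clock: 32.3
position: [426.8, -136.8, 458.3]
ee_rot: [1.0, 0.024, 0.0, 0.0]
contact_force: [0.6, -0.2, 0.2]
gripper_width: 54.3
grasp_force: 0.0
```

```bash
python3 held.py h8.png; python3 - <<'E'
from h import *
C=np.load("held.npy").reshape(-1,3)
for y in (-81,-1):
    t=C[(abs(C[:,0]-549)<30)&(abs(C[:,1]-y)<30)&(C[:,2]>132)&(C[:,2]<146)];print("placed",len(t),np.median(t,0) if len(t) else 0)
p=get_image("scene");a=cv2.resize(p["img"][100:300,150:400,::-1],(750,600),interpolation=cv2.INTER_CUBIC);cv2.imwrite("pics/s8.png",a)
E
```

```text
32.3 [ 426.8 -136.8  458.3] [0.9989 0.0474] [ 0.6 -0.2  0.2]
held top 649 304.39663929503814 [ 413.5 -175.9  300.4] [439.  -97.  308.3]
[ 637.9 -405. ] 140.7 19.9 (507, 16)
[410.5  15.1] 98.9 25.1 (173, 183)
[ 428.3 -435.5] 100.2 18.0 (490, 185)
[ 339.  -106.3] 44.0 22.4 (257, 237)
pin -1.5 1059 [537.1 -15.5 126.1] [564.9  12.5 162.6]
pin -81.2 942 [537.  -94.9 125.5] [565.  -67.4 162.7]
placed 861 [550.92132753 -82.08056277 137.39369866]
placed 1881 [547.49730259  -2.9346979  137.40491224]
```

View pics/h8.png

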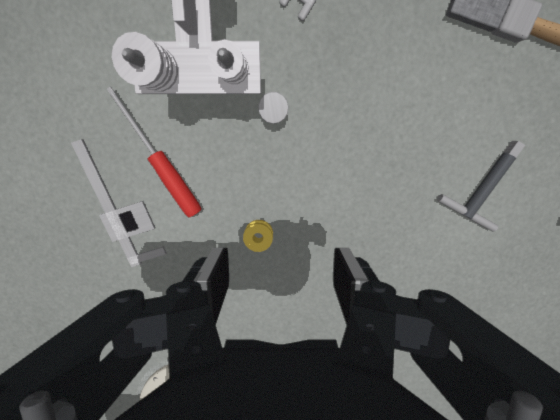

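View pics/s8.png

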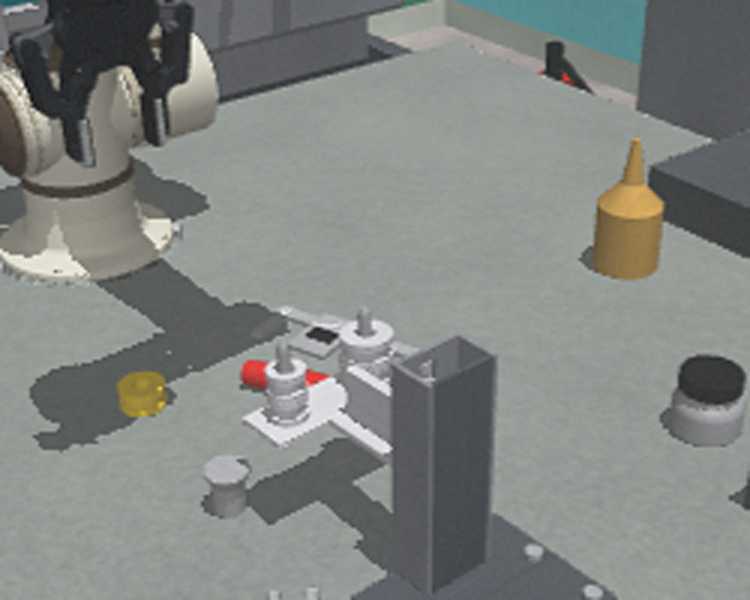

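Both pairs are stacked at equal height and the clutter hasn't moved. I'll check seating quickly, then hand in.

```bash
python3 - <<'E'
from h import *
for f in ("held.npy","wrist5.npy"):
    C=np.load(f).reshape(-1,3)
    s=lambda a,b,c,d,e,g:C[(C[:,0]>a)&(C[:,0]<b)&(C[:,1]>c)&(C[:,1]<d)&(C[:,2]>e)&(C[:,2]<g)]
    for n,q in (("plate",s(655,668,-65,-10,165,190)),("rib",s(575,655,-44,-32,130,150)),("shelfR",s(530,570,-105,-100,80,110)),("shelfL",s(530,570,25,31,80,110))):
        print(f,n,len(q),np.percentile(q[:,2],[10,50,90]).round(1) if len(q) else "",np.polyfit(q[:,0],q[:,2],1).round(3) if len(q)>20 else "")
p=get_image("top");
for n in ("wide0_mid","narrow0_mid"): print(n,[(r["conf"],np.round(r["at"])) for r in place_of(p,n)])
E
```

```text
held.npy plate 0  
held.npy rib 258 [136.2 138.4 139.4] [ 0.125 64.477]
held.npy shelfR 197 [92.3 93.4 94.5] [3.0000e-02 7.6602e+01]
held.npy shelfL 0  
wrist5.npy plate 0  
wrist5.npy rib 154 [133.5 138.2 139.2] [  0.403 -97.744]
wrist5.npy shelfR 200 [92.4 93.5 94.6] [2.7000e-02 7.8428e+01]
wrist5.npy shelfL 17 [92.  93.4 94.4] 
wide0_mid [(0.72, array([280., 197.])), (0.45, array([410., 177.]))]
narrow0_mid [(0.22, array([408., 243.]))]
```

```bash
python3 -c "
from bench import job_done
print(job_done())"
```

```text
the job is handed in; nothing more can be done
None
```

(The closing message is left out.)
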